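# Pack the last two file boxes and lock the transport tray

## Robot

A 6-joint arm with a two-finger parallel gripper is mounted at the origin on the work surface. World frame = base frame: x ahead of the robot, y to its left, z up, the work surface at z = 0. Lengths are in m, angles in rad, forces in N, time in s.
With the tool pointing down it reaches from about 0.35 to 0.775 m from the base axis. Payload 7.3 kg.
Tool frame: the origin (TCP) lies at the very end of the fingers, on their centre line; the grasp point (between the pads) lies 19 mm behind it (pinch_z is the distance from the TCP to the grasp point, in m); z points along the fingers, y is the line along which they close (so a half turn about z gives the same grasp; the last joint's range is limited). The gripper opens to 92 mm and grips with 3 to 60 N. Pads are 19 mm wide; open, the fingers measure 130 mm over their backs; the gripper's body (75 mm by 190 mm) begins 47 mm behind the grasp point.
Start: joints at [1.198, 0.342, 1.524, -0, 1.275, -0.146], TCP at [0.118, 0.512, 0.227] pointing down, gripper open.
Joint ranges: [-2.53, 2.53], [-0.77, 2.02], [0.04, 2.7], [-1, 4.14], [0.28, 2.66], [-3.11, 3.11]. Speed limits (rad/s): [2.57, 2.57, 3.14, 3.14, 3.14, 3.14].

## Interface

Orientations are given as [roll, pitch, yaw] about the fixed x, y, z axes, in that order (R = Rz(yaw) Ry(pitch) Rx(roll)).
In Python, from cell import * gives the robot as it stands.
- The arm moves only by the tool arm_command, never from a script. Its arguments are lists of equal length, an entry for each row: "fingers": the gripper command: -1 is fully open, 1 is shut, values between are in proportion; "travel": the shift along the tool's x, y, z in m, a list of three; "dr": the turn, a rotation vector about the tool's x, y, z in degrees, a list of three. In form: {"fingers": [fingers, ...], "travel": [[x, y, z], ...], "dr": [[wx, wy, wz], ...]}. A call has 1 to 8 rows; each row is the pose to reach, as a shift and turn from the pose commanded when the call began, along the tool's axes at that moment; what a row does not reach only later rows make up. A row lasts 1/12 s, in which the tool goes at most 41.7 mm and 7.16 degrees, less where a joint would pass 70% of its speed; a pose out of reach is approached as far as the arm can. A call with a gripper value outside its range is refused whole. The fingers move at their own pace and stop on an object; "squeeze" is the grip in N (left out, the last holds). Time passes only in rows, so rows that repeat a pose let the fingers close. It gives the time, the measured TCP pose, the force, the opening and the grip force at its end, in the units of the state.
- observe(): the state, without advancing time (a new reading comes with each control period).
- read_camera(name): name is "scene" or "top"; returns a dict with "color" (480x640x3 uint8, blue, green, red), "z_map" (480x640 float32, m along the optical axis (not along the pixel's ray), 0 where there is no reading), "fx", "fy", "cx", "cy" (pixels), "R" (3x3) and "t" (3): a world point X has camera coordinates R X + t. Camera axes: x right, y down, z forward; pixel columns grow to the right and rows downward; lengths in m; the calibration is good to about 2 mm. A picture is of the moment at which its call begins.
- hand_in(): hands the job in; it is judged then, once.
The state is a dict: "time": time; "qpos": joint angles; "qvel": joint speeds; "joint_efforts": joint torques, N m; "tool_pos": TCP position; "tool_rot": TCP orientation; "contact_force": force on the tool from outside, world axes, zero at the start; "torque": the same for the moment, N m; "opening": finger opening in m; "grip_force": force on a finger pad.
Only numpy, scipy, OpenCV 4.12 (cv2) and the standard library are available. Lean on these libraries where they do the work, as an engineer would, in place of code of your own. Each camera call takes 0.05 s, during which the arm holds its last target. There are 200 camera calls.

## Task

Get the tray of archive boxes ready for transport: push the tray's half-shut lock slide fully back to its open stop, then lay the two boxes from the grey board into the two empty bays so that the four boxes go round the tray like a pinwheel (each with its long side along a different rim, lying flat inside the rim), and finally push the lock slide fully home to its other stop, over the box beside it. Set the boxes down rather than dropping them; leave the two boxes already packed in place, and do not knock the spray bottle, the ledger or the brush about.

Things in the scene. Friction and masses are not known exactly. Their poses are not given: they have to be found in the camera images.
- tray: (Sizes in mm.) Fixed square tray: plywood slab 207 x 207 x 10 with a rim 6 thick rising to 25 above the bench; inside 195 x 195, about 5 of play round each box. An aluminium lock rail (32 wide, 200 long, 56 high) runs outside its +x rim. Origin: centre of the underside, z up. Filled places (tray x, y): (32.5, 62.5) long along x; (-62.5, 32.5) long along y.
- bay_1 (a point): Centre of the first empty place, tray (-32.5, -62.5), on the tray's floor (10 above the bench); axes as the tray's. A box here lies with its length along this x, against the tray's -y rim.
- bay_2 (a point): Centre of the second empty place, tray (62.5, -32.5), on the tray's floor; axes as the tray's. A box here lies with its length along this y, against the +x rim beside the lock rail. The lock's tongue passes over it.
- lock (a joint): Lock slide on the rail, metres: 0 = open stop (grip at tray y = +65 mm), 0.100 = locked stop (tray y = -35 mm); it slides along the tray's -y as it grows and stays where it is left. About 3 N to move. Starts part way (0.055 to 0.09).
- lock_grip (a point): Centre of the top of the lock slide's upright black grip: a block 30 (tray x) x 24 (tray y) x 50 high, its top 121 above the bench, at tray x = 120. It stands on a steel carriage 44 long (tray y) from which a flat steel tongue, 44 wide, 66 to 71 above the bench, reaches towards the tray's middle to tray x = 75.
- box_a: (mm) Archive card-file box of plain grey board, lidded, 120 long x 60 wide x 50 high, with a light wooden grip bar standing along the middle of its lid (70 long x 14 wide, rising from 50 to 82 above the underside). About 0.3 kg. Origin: centre of its underside; x along its length and along the grip bar, z up. Starts on the grey board; may go in either empty bay.
- box_b: (mm) Archive card-file box of plain grey board, lidded, 120 long x 60 wide x 50 high, with a light wooden grip bar standing along the middle of its lid (70 long x 14 wide, rising from 50 to 82 above the underside). About 0.3 kg. Origin: centre of its underside; x along its length and along the grip bar, z up. Starts on the grey board; same as box_a; may go in either empty bay.
- box_c: (mm) Archive card-file box of plain grey board, lidded, 120 long x 60 wide x 50 high, with a light wooden grip bar standing along the middle of its lid (70 long x 14 wide, rising from 50 to 82 above the underside). About 0.3 kg. Origin: centre of its underside; x along its length and along the grip bar, z up. Already packed in the tray; leave it in place.
- box_d: (mm) Archive card-file box of plain grey board, lidded, 120 long x 60 wide x 50 high, with a light wooden grip bar standing along the middle of its lid (70 long x 14 wide, rising from 50 to 82 above the underside). About 0.3 kg. Origin: centre of its underside; x along its length and along the grip bar, z up. Already packed in the tray; leave it in place.
- board: Fixed grey blotting board, 240 (x) x 290 (y) x 6 thick, on which box_a and box_b start. Origin: centre of its underside.
- spray: Bystander: white spray bottle, 68 across, 200 high, standing. Origin: centre of its underside.
- ledger: Bystander: black bound ledger lying flat, 110 (x) x 170 (y) x 36. Origin: centre of its underside.
- brush: Bystander: flat dusting brush lying down, about 185 long (x, bristles to +x), 50 wide, 14 high. Origin: on its underside, near the ferrule.
Not all that is in view belongs to the job. Leave any red or yellow look-alike of the box_b alone.

How it is judged:
By the outcome, as a careful person would: the job done as asked, in the order asked, and still so for the second after the job is handed in, with the robot touching nothing.
It also fails if it takes over 72 s, if anything falls off the work surface, if the arm or the gripper's body presses on something with over 40 N, if the wrist force passes 120 N, or if a joint passes its speed limit or range.

## Working session

There is one attempt and no reset: what is moved stays moved. The work goes in short steps, Python scripts to look and compute and a tool call to move; the robot and the scene stay as the last step left them, time stands still between calls to the robot, and variables do not carry over. Pictures are saved under pics/ and viewed, at most 10 in all, crops included, and the job is handed in when it is done.

Besides the shell and the picture viewer there is one more tool, called after "Request:" in YAML: its name, and indented under it one key for each argument. arm_command: Moves the arm, as the interface text tells. Its arguments: {"type":"object","properties":{"fingers":{"type":"array","items":{"type":"number"}},"travel":{"type":"array","items":{"type":"array","items":{"type":"number"}}},"dr":{"type":"array","items":{"type":"array","items":{"type":"number"}}},"squeeze":{"type":"number"}},"required":["fingers","travel","dr"]}

```bash
mkdir -p pics; ls; python3 - <<'E'
from cell import *
import cv2,numpy as np
s=observe();print(s)
for n in("top","scene"):
    c=read_camera(n);cv2.imwrite(f"pics/{n}0.png",c["color"]);np.savez(f"{n}0.npz",**c)
    print(n,c["fx"],c["cx"],c["cy"],c["R"],c["t"])
E
```

```text
pics
{'time': 0.0, 'qpos': array([ 1.19799206e+00,  3.42706609e-01,  1.52503264e+00, -3.05008192e-05,
        1.27539949e+00, -1.46001767e-01]), 'qvel': array([ 0.00046921,  0.00054261, -0.00140995, -0.00055988,  0.00017531,
        0.00152999]), 'joint_efforts': array([-2.66497394e-03, -4.31242275e+01, -2.44206047e+01,  7.15786382e-02,
        5.60402346e-02, -8.17010391e-05]), 'tool_pos': array([0.11788811, 0.51116552, 0.22604788]), 'tool_rot': array([-3.14005878e+00, -1.96073765e-04,  2.91479891e+00]), 'contact_force': array([-0.79543702, -0.62747642,  0.82642001]), 'torque': array([ 0.00553579, -0.01664255, -0.00752084]), 'grip_force': 0.0, 'opening': 0.09195086139848935}
top 471.51062614860444 323.8387227694129 236.96912271748775 [[-0.01918211 -0.99933901  0.03088034]
 [-0.99628685  0.01651248 -0.08449765]
 [ 0.08393188 -0.03238652 -0.99594505]] [-0.08077627  0.51998173  1.00980129]
scene 520.3422671168568 313.936886375191 248.93007865878073 [[ 0.29811726  0.95449524  0.00805855]
 [ 0.57028604 -0.17133458 -0.8033793 ]
 [-0.765441    0.24409691 -0.59541311]] [-0.08383352 -0.21626692  1.65720447]
```

View pics/top0.png

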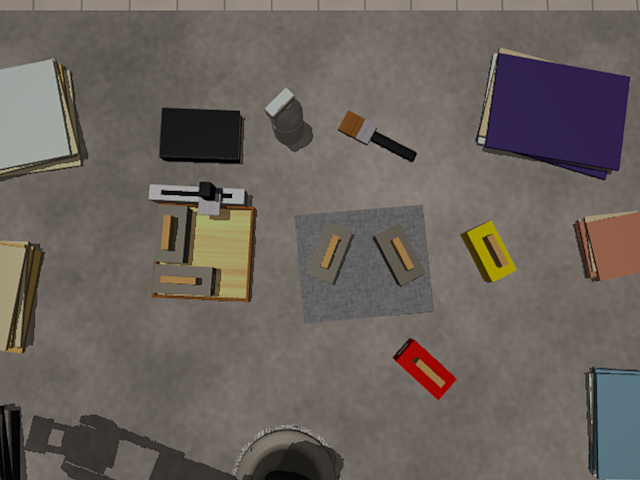

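View pics/scene0.png

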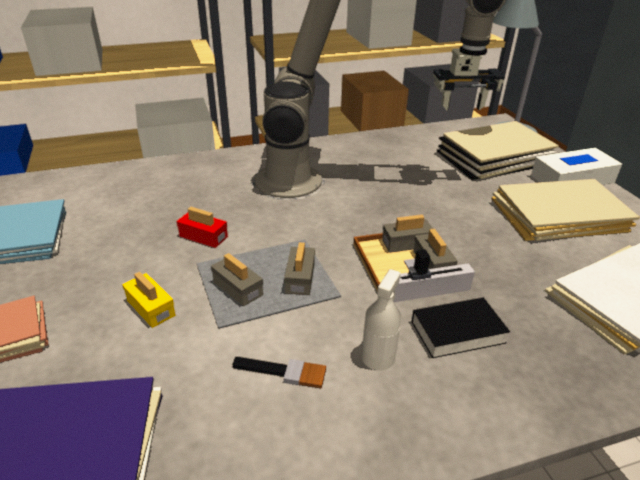

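The top view shows two grey boxes on the grey board, at about (330,252) and (400,255). The look-alikes are yellow (488,251) and red (425,369). The grey ones fit the description (plain grey board, standing on the board). The tray is at about (203,252), with the lock grip at (207,190). Next I'll measure from depth and confirm in a crop.

```bash
cat > h.py <<'E'
import numpy as np,cv2
def cloud(c):
    v,u=np.mgrid[:480,:640]; z=c["z_map"].astype(float)
    P=np.stack([(u-c["cx"])/c["fx"]*z,(v-c["cy"])/c["fy"]*z,z],-1)
    W=(P-c["t"])@c["R"]; W[z<=0]=np.nan
    return W
def rect(W,roi,zlo,zhi):
    u0,v0,u1,v1=roi; w=W[v0:v1,u0:u1]
    with np.errstate(invalid='ignore'): m=((w[...,2]>zlo)&(w[...,2]<zhi)).astype(np.uint8)
    n,l,st,_=cv2.connectedComponentsWithStats(m,connectivity=8)
    k=1+np.argmax(st[1:,4]); p=w[l==k]
    (cx,cy),(a,b),_=r=cv2.minAreaRect((p[:,:2]*1000).astype(np.float32))
    q=cv2.boxPoints(r); e=max((q[1]-q[0],q[2]-q[1]),key=np.linalg.norm)
    ang=np.degrees(np.arctan2(e[1],e[0]))%180
    return np.round([cx,cy,max(a,b),min(a,b),ang,np.median(p[:,2])*1000,len(p)],1)
E
python3 - <<'E'
from h import *
c=dict(np.load("top0.npz"));W=cloud(c)
A=(300,215,358,290);B=(365,215,430,290)
for n,roi,lo,hi in[("A lid",A,.045,.065),("A bar",A,.075,.1),("B lid",B,.045,.065),("B bar",B,.075,.1),
 ("C lid",(155,205,190,265),.05,.067),("C bar",(155,205,190,265),.08,.1),("D lid",(148,258,222,300),.05,.067),("D bar",(148,258,222,300),.08,.1),
 ("grip",(195,175,222,205),.105,.135),("rail",(140,175,255,210),.045,.062),("tongue",(195,190,225,218),.063,.078),("floor",(188,210,250,298),.004,.015),("tray rim",(140,200,262,305),.015,.035),
 ("spray",(255,80,310,155),.1,.25),("ledger",(150,100,250,170),.025,.045),("brush",(330,105,425,165),.006,.03),("base?",(0,390,200,480),.1,.5)]:
    try: print(n,rect(W,roi,lo,hi))
    except Exception as e: print(n,e)
im=c["color"][170:310,140:440];cv2.imwrite("pics/crop1.png",cv2.resize(im,None,fx=2.6,fy=2.6,interpolation=cv2.INTER_CUBIC))
E
```

```text
A lid [ 485.   -98.1  119.9   60.   157.4   56.2 1359. ]
A bar [484.9 -98.1  69.9  14.  157.4  88.  239. ]
B lid [ 478.2 -249.   120.    60.6   26.1   56.1 1327. ]
B bar [ 478.1 -249.    69.    15.1   26.2   87.9  271. ]
C lid [ 529.8  233.2  120.2   60.8  175.4   60.4 1330. ]
C bar [530.2 233.8  69.8  16.7 175.2  91.9 300. ]
D lid [ 432.6  208.6  121.7   60.1   85.5   60.4 1443. ]
D bar [432.7 208.2  70.6  13.9  85.5  92.5 260. ]
grip [611.2 148.7  30.6  24.  175.2 120.7 206. ]
rail [616.4 227.7 106.3  33.5  86.5  56.5 785. ]
tongue [592.6 150.5  52.3  44.8 175.5  71.3 394. ]
floor [ 489.5  142.7  192.8  130.7  176.8   10.4 4188. ]
tray rim [499.7 172.5 220.5 207.8 176.1  24.9 743. ]
spray [ 755.1  -18.3   76.4   45.3  133.   154.  1114. ]
ledger [ 750.7  179.5  171.8  111.8   87.4   36.4 3949. ]
brush [ 743.5 -218.   184.5   52.2   61.8   13.3 1264. ]
base? [114.5 451.7   4.8   1.1  73.1 236.9   5. ]
```

View pics/crop1.png

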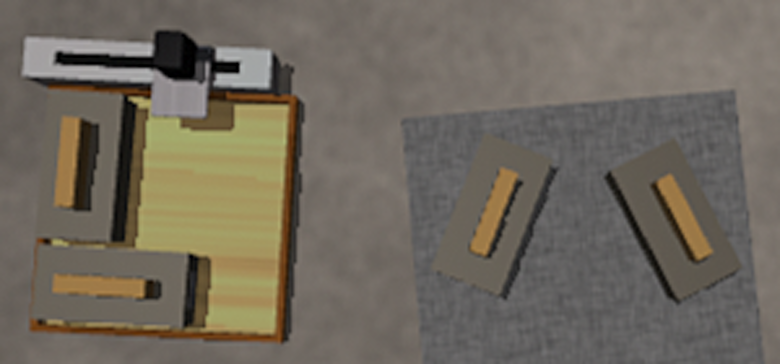

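```bash
python3 - <<'E'
from h import *
from scipy.optimize import minimize
c=dict(np.load("top0.npz"));W=cloud(c)
w=W[200:305,140:262].reshape(-1,3)*1000
rim=w[(w[:,2]>23)&(w[:,2]<27)][:,:2]
f=w[(w[:,2]>8)&(w[:,2]<13)][:,:2]
def loc(p,P): 
    a=np.radians(p[2]);R=np.array([[np.cos(a),-np.sin(a)],[np.sin(a),np.cos(a)]]);return (P-p[:2])@R
def cost(p):
    r=np.abs(loc(p,rim)).max(1); g=np.abs(loc(p,f)).max(1)
    return np.sum(np.minimum(np.maximum(np.abs(r-100.5)-3,0),8)**2)+np.sum(np.minimum(np.maximum(g-97.5,0),8)**2)
best=min((minimize(cost,[497+dx,170+dy,-4.5],method="Nelder-Mead") for dx in(-4,0,4) for dy in(-4,0,4)),key=lambda r:r.fun)
p=best.x;print(p,best.fun,len(rim),len(f))
for n,q in dict(grip=(611.2,148.7),C=(530,233.4),D=(432.6,208.4)).items(): print(n,loc(p,np.array(q)))
l=loc(p,rim);
for n,m in dict(mx=l[:,0]<-90,my=l[:,1]<-90,px=l[:,0]>90,py=l[:,1]>90).items(): print(n,m.sum(),np.percentile(l[m],[2,50,98],axis=0).round(1).tolist())
a=np.radians(p[2]);R=np.array([[np.cos(a),-np.sin(a)],[np.sin(a),np.cos(a)]])
for n,q in dict(bay1=(-32.5,-62.5),bay2=(62.5,-32.5),gopen=(120,65),glock=(120,-35)).items(): print(n,p[:2]+R@q)
E
```

```text
[493.25557585 171.45866318  -3.7056971 ] 3351.2198281622072 604 3585
grip [119.16875286 -15.08815027]
C [32.66423518 64.18667815]
D [-62.91633223  32.94383685]
mx 203 [[-103.8, -99.8], [-100.7, 6.7], [-93.9, 103.0]]
my 210 [[-100.2, -102.0], [0.3, -98.7], [101.4, -91.8]]
px 175 [[94.6, -101.5], [100.0, -31.6], [103.6, 104.1]]
py 55 [[-102.4, 90.4], [-44.8, 101.6], [103.6, 105.6]]
bay1 [456.7840561  111.18986324]
bay2 [553.5243758  134.98714343]
gopen [617.20572915 228.56697692]
glock [610.74257577 128.77605725]
```

```bash
python3 - <<'E'
from h import *
c=dict(np.load("top0.npz"));W=cloud(c)
p=np.array([493.3,171.5]);a=np.radians(-4.5);R=np.array([[np.cos(a),-np.sin(a)],[np.sin(a),np.cos(a)]])
w=W[165:310,135:268].reshape(-1,3)*1000;l=(w[:,:2]-p)@R;z=w[:,2]
rm=(z>22)&(z<27)
def line(m,i,n):  # line coordinate i as function of other
    q=l[m];k=np.polyfit(q[:,1-i],q[:,i],1)
    for _ in range(5):
        r=q[:,i]-np.polyval(k,q[:,1-i]);g=abs(r)<4;k=np.polyfit(q[g,1-i],q[g,i],1)
    print(n,"slope deg",np.degrees(np.arctan(k[0])).round(2),"off",k[1].round(1),g.sum())
line(rm&(l[:,0]<-93)&(abs(l[:,1])<90),0,"-x")
line(rm&(l[:,1]<-93)&(abs(l[:,0])<90),1,"-y")
line(rm&(l[:,0]>93)&(l[:,0]<108)&(l[:,1]<-40)&(l[:,1]>-95),0,"+x")
line(rm&(l[:,1]>93)&(abs(l[:,0])<90),1,"+y")
m=(z>50)&(z<61)&(l[:,0]>97);q=l[m];print("rail x",np.percentile(q[:,0],[1,50,99]),"y",np.percentile(q[:,1],[0.5,99.5]))
ra=(z>53)&(z<59)&(l[:,0]>107); line(ra,0,"rail")
q=l[(z>8)&(z<12)&(abs(l).max(1)<105)];print("floor",np.percentile(q,[.5,99.5],axis=0))
for n,t in dict(grip=(611.2,148.7),C=(530,233.4),D=(432.6,208.4)).items(): print(n,(np.array(t)-p)@R)
E
```

```text
-x slope deg -0.67 off -101.0 183
-y slope deg 0.75 off -99.0 197
+x slope deg -0.48 off 100.2 62
+y slope deg -2.44 off 101.2 15
rail x [101.94849219 117.94558218 134.83420753] y [-81.56809029 117.55644749]
rail slope deg -0.28 off 120.8 230
floor [[ -97.65445904 -100.6138185 ]
 [  96.90571643   88.95419012]]
grip [119.32542103 -13.47938782]
C [31.73024812 64.58863177]
D [-63.40802279  32.0237825 ]
```

```bash
cat > g.py <<'E'
import sys
from cell import *
import numpy as np
# usage: g.py x y z yawdeg (mm) ... -> travel (m) and dr_z from now
s=observe();p=s["tool_pos"];y0=s["tool_rot"][2]
print("now",(p*1000).round(1),np.degrees(s["tool_rot"]).round(2),"t",round(s["time"],2),"op",round(s["opening"],4),"F",s["contact_force"].round(1),"g",round(s["grip_force"],1))
a=[float(v) for v in sys.argv[1:]]
for i in range(0,len(a),4):
    d=np.array(a[i:i+3])/1000-p;c,n=np.cos(y0),np.sin(y0)
    w=(np.degrees(y0)-a[i+3]+180)%360-180
    print([round(float(v),4) for v in(c*d[0]+n*d[1],n*d[0]-c*d[1],-d[2])],"drz",round(w,2))
E
python3 g.py 611.2 149 200 175.8
```

```text
now [117.9 511.2 226.1] [-1.7992e+02 -1.0000e-02  1.6700e+02] t 0.1 op 0.0919 F [0.3 0.3 0.8] g 0.0
[-0.5621, -0.242, 0.0261] drz -8.8
```

Request:
arm_command:
  fingers: [-0.3,-0.3,-0.3,-0.3,-0.3,-0.3,-0.3,-0.3]
  travel:
    - [-0.562,-0.242,0.026]
    - [-0.562,-0.242,0.026]
    - [-0.562,-0.242,0.026]
    - [-0.562,-0.242,0.026]
    - [-0.562,-0.242,0.026]
    - [-0.562,-0.242,0.026]
    - [-0.562,-0.242,0.026]
    - [-0.562,-0.242,0.026]
  dr:
    - [0,0,-8.8]
    - [0,0,-8.8]
    - [0,0,-8.8]
    - [0,0,-8.8]
    - [0,0,-8.8]
    - [0,0,-8.8]
    - [0,0,-8.8]
    - [0,0,-8.8]
  squeeze: 15

```text
time: 0.77
tool_pos: [0.3843, 0.3154, 0.2126]
tool_rot: [-3.142, -0.0, 3.068]
contact_force: [0.6, 0.9, 0.6]
opening: 0.0599
grip_force: 0.0
```

```bash
python3 g.py 611.2 149 200 175.8
```

```text
now [384.3 315.4 212.6] [-1.800e+02 -2.000e-02  1.758e+02] t 0.77 op 0.0599 F [0.6 0.9 0.6] g 0.0
[-0.2385, -0.1494, 0.0126] drz 0.0
```

Request:
arm_command:
  fingers: [-0.3,-0.3,-0.3,-0.3,-0.3,-0.3,-0.3,-0.3]
  travel:
    - [-0.238,-0.149,0.012]
    - [-0.238,-0.149,0.012]
    - [-0.238,-0.149,0.012]
    - [-0.238,-0.149,0.012]
    - [-0.238,-0.149,0.012]
    - [-0.238,-0.149,0.012]
    - [-0.238,-0.149,0.012]
    - [-0.238,-0.149,0.012]
  dr:
    - [0,0,0]
    - [0,0,0]
    - [0,0,0]
    - [0,0,0]
    - [0,0,0]
    - [0,0,0]
    - [0,0,0]
    - [0,0,0]

```text
time: 1.43
tool_pos: [0.6133, 0.1464, 0.199]
tool_rot: [-3.14, 0.0, 3.063]
contact_force: [-1.2, -0.6, -0.6]
opening: 0.0594
grip_force: 0.0
```

```bash
python3 g.py 611.2 149 94 175.8
```

```text
now [613.3 146.4 199. ] [-1.7991e+02  2.0000e-02  1.7552e+02] t 1.43 op 0.0594 F [-1.2 -0.6 -0.6] g 0.0
[0.0023, 0.0024, 0.105] drz -0.28
```

Request:
arm_command:
  fingers: [-0.3,-0.3,-0.3,-0.3,1,1,1,1]
  travel:
    - [0.002,0.002,0.035]
    - [0.002,0.002,0.07]
    - [0.002,0.002,0.104]
    - [0.002,0.002,0.104]
    - [0.002,0.002,0.104]
    - [0.002,0.002,0.104]
    - [0.002,0.002,0.104]
    - [0.002,0.002,0.104]
  dr:
    - [0,0,0]
    - [0,0,0]
    - [0,0,0]
    - [0,0,0]
    - [0,0,0]
    - [0,0,0]
    - [0,0,0]
    - [0,0,0]

```text
time: 2.1
tool_pos: [0.609, 0.1535, 0.0993]
tool_rot: [3.141, 0.004, 3.069]
contact_force: [1.1, -0.2, 0.6]
opening: 0.0374
grip_force: 0.0
```

```bash
python3 g.py 617.7 228.6 95 175.8
```

```text
now [609.  153.5  99.3] [179.95   0.24 175.82] t 2.1 op 0.0374 F [ 1.1 -0.2  0.6] g 0.0
[-0.0032, 0.0755, 0.0043] drz 0.02
```

Request:
arm_command:
  fingers: [1,1,1,1,1]
  travel:
    - [0,0,0]
    - [0,0,0]
    - [0,0,0]
    - [0,0,0]
    - [0,0,0]
  dr:
    - [0,0,0]
    - [0,0,0]
    - [0,0,0]
    - [0,0,0]
    - [0,0,0]

```text
time: 2.52
tool_pos: [0.6085, 0.1527, 0.0983]
tool_rot: [-3.141, 0.003, 3.069]
contact_force: [-0.9, -3.8, 7.3]
opening: 0.024
grip_force: 15.0
```

```bash
python3 g.py 617.7 228.6 95 175.8
```

```text
now [608.5 152.7  98.3] [-1.7999e+02  1.5000e-01  1.7582e+02] t 2.52 op 0.024 F [-0.9 -3.8  7.3] g 15.0
[-0.0036, 0.0763, 0.0033] drz 0.02
```

Request:
arm_command:
  fingers: [1,1,1,1,1,1,1,1]
  travel:
    - [0,0.012,0]
    - [0,0.024,0]
    - [0,0.036,0]
    - [0,0.048,0]
    - [0,0.058,0]
    - [0,0.065,0]
    - [0,0.07,0]
    - [0,0.072,0]
  dr:
    - [0,0,0]
    - [0,0,0]
    - [0,0,0]
    - [0,0,0]
    - [0,0,0]
    - [0,0,0]
    - [0,0,0]
    - [0,0,0]
  squeeze: 25

```text
time: 3.18
tool_pos: [0.6133, 0.2255, 0.0983]
tool_rot: [3.142, 0.002, 3.069]
contact_force: [-1.5, -3.3, 7.4]
opening: 0.0237
grip_force: 25.0
```

Request:
arm_command:
  fingers: [1,1,1,1,1,1,1,1]
  travel:
    - [0,0.002,0]
    - [0,0.004,0]
    - [0,0.006,0]
    - [0,0.007,0]
    - [0,0.008,0]
    - [0,0.009,0]
    - [0,0.009,0]
    - [0,0.009,0]
  dr:
    - [0,0,0]
    - [0,0,0]
    - [0,0,0]
    - [0,0,0]
    - [0,0,0]
    - [0,0,0]
    - [0,0,0]
    - [0,0,0]

```text
time: 3.85
tool_pos: [0.6136, 0.2295, 0.0982]
tool_rot: [-3.135, -0.0, 3.068]
contact_force: [-4.7, -16.7, 11.2]
opening: 0.024
grip_force: 25.0
```

```bash
python3 g.py 617.7 228.6 95 175.8
```

```text
now [613.6 229.5  98.2] [-1.7963e+02 -2.0000e-02  1.7576e+02] t 3.85 op 0.024 F [ -4.7 -16.7  11.2] g 25.0
[-0.0042, -0.0006, 0.0032] drz -0.04
```

Request:
arm_command:
  fingers: [-0.3,-0.3,-0.3,-0.3,-0.3,-0.3,-0.3,-0.3]
  travel:
    - [0,0,0]
    - [0,0,0]
    - [0,-0.002,0]
    - [0,-0.004,0]
    - [0,-0.004,-0.03]
    - [0,-0.004,-0.07]
    - [0,-0.004,-0.1]
    - [0,-0.004,-0.1]
  dr:
    - [0,0,0]
    - [0,0,0]
    - [0,0,0]
    - [0,0,0]
    - [0,0,0]
    - [0,0,0]
    - [0,0,0]
    - [0,0,0]

```text
time: 4.52
tool_pos: [0.6162, 0.2312, 0.2044]
tool_rot: [3.137, 0.012, 3.069]
contact_force: [0.1, -0.2, 0.2]
opening: 0.0595
grip_force: 0.0
```

```bash
python3 g.py 485 -98 200 157.4 485 -98 60 157.4;python3 - <<'E'
from h import *
from cell import *
c=read_camera("top");cv2.imwrite("pics/top1.png",c["color"])
W=cloud(c);print(rect(W,(150,170,225,215),.063,.078))
E
```

```text
now [616.2 231.2 204.4] [179.75   0.68 175.84] t 4.52 op 0.0595 F [ 0.1 -0.2  0.2] g 0.0
[0.107, -0.3378, 0.0044] drz 18.44
[0.107, -0.3378, 0.1444] drz 18.44
[592.  233.   47.2  45.3  85.5  71.5 372. ]
```

Request:
arm_command:
  fingers: [-0.3,-0.3,-0.3,-0.3,-0.3,-0.3,-0.3,-0.3]
  travel:
    - [0.01,-0.034,0]
    - [0.022,-0.07,0]
    - [0.034,-0.106,0]
    - [0.046,-0.144,0]
    - [0.058,-0.182,0]
    - [0.07,-0.22,0]
    - [0.082,-0.258,0]
    - [0.094,-0.296,0]
  dr:
    - [0,0,4]
    - [0,0,9]
    - [0,0,14]
    - [0,0,18.4]
    - [0,0,18.4]
    - [0,0,18.4]
    - [0,0,18.4]
    - [0,0,18.4]

```text
time: 5.23
tool_pos: [0.4963, -0.0594, 0.1956]
tool_rot: [3.142, -0.002, 2.748]
contact_force: [1.0, -1.1, 0.1]
opening: 0.0595
grip_force: 0.0
```

```bash
python3 g.py 485 -98 150 157.4
```

```text
now [496.3 -59.4 195.6] [ 1.8000e+02 -1.1000e-01  1.5744e+02] t 5.23 op 0.0595 F [ 1.  -1.1  0.1] g 0.0
[-0.0044, -0.04, 0.0456] drz 0.04
```

Request:
arm_command:
  fingers: [-0.3,-0.3,-0.3,-0.3,-0.3,-0.3,-0.3]
  travel:
    - [-0.002,-0.02,0.02]
    - [-0.004,-0.04,0.045]
    - [-0.004,-0.04,0.045]
    - [-0.004,-0.04,0.045]
    - [-0.004,-0.04,0.045]
    - [-0.004,-0.04,0.045]
    - [-0.004,-0.04,0.045]
  dr:
    - [0,0,0]
    - [0,0,0]
    - [0,0,0]
    - [0,0,0]
    - [0,0,0]
    - [0,0,0]
    - [0,0,0]

```text
time: 5.82
tool_pos: [0.4871, -0.0959, 0.1525]
tool_rot: [3.141, 0.002, 2.749]
contact_force: [-0.0, 0.6, 0.0]
opening: 0.0603
grip_force: 0.0
```

```bash
python3 g.py 485 -98 60 157.4
```

```text
now [487.1 -95.9 152.5] [1.7998e+02 9.0000e-02 1.5750e+02] t 5.82 op 0.0603 F [-0.   0.6  0. ] g 0.0
[0.0011, -0.0027, 0.0925] drz 0.1
```

Request:
arm_command:
  fingers: [-0.3,-0.3,-0.3,-0.3,-0.3,1,1,1]
  travel:
    - [0.001,-0.003,0.03]
    - [0.001,-0.003,0.06]
    - [0.001,-0.003,0.08]
    - [0.001,-0.003,0.09]
    - [0.001,-0.003,0.092]
    - [0.001,-0.003,0.092]
    - [0.001,-0.003,0.092]
    - [0.001,-0.003,0.092]
  dr:
    - [0,0,0]
    - [0,0,0]
    - [0,0,0]
    - [0,0,0]
    - [0,0,0]
    - [0,0,0]
    - [0,0,0]
    - [0,0,0]

```text
time: 6.48
tool_pos: [0.4852, -0.0994, 0.0611]
tool_rot: [3.141, 0.003, 2.747]
contact_force: [-0.1, -0.5, 0.3]
opening: 0.0444
grip_force: 0.0
```

```bash
python3 g.py 485 -98 60 157.4
```

```text
now [485.2 -99.4  61.1] [1.7999e+02 1.5000e-01 1.5742e+02] t 6.48 op 0.0444 F [-0.1 -0.5  0.3] g 0.0
[0.0007, 0.0012, 0.0011] drz 0.02
```

Request:
arm_command:
  fingers: [1,1,1,1,1,1,1]
  travel:
    - [0,0.001,0.001]
    - [0,0.001,0.001]
    - [0,0.001,0.001]
    - [0,0.001,0.001]
    - [0,0.001,0.001]
    - [0,0.001,0.001]
    - [0,0.001,0.001]
  dr:
    - [0,0,0]
    - [0,0,0]
    - [0,0,0]
    - [0,0,0]
    - [0,0,0]
    - [0,0,0]
    - [0,0,0]

```text
time: 7.07
tool_pos: [0.4845, -0.0983, 0.0587]
tool_rot: [-3.142, -0.0, 2.747]
contact_force: [-0.5, -1.7, -0.2]
opening: 0.0139
grip_force: 25.0
```

```bash
python3 g.py 485 -98 160 157.4
```

```text
now [484.5 -98.3  58.7] [-1.800e+02 -1.000e-02  1.574e+02] t 7.07 op 0.0139 F [-0.5 -1.7 -0.2] g 25.0
[-0.0003, 0.0005, -0.1013] drz 0.0
```

Request:
arm_command:
  fingers: [1,1,1,1,1,1,1,1]
  travel:
    - [0,0,-0.015]
    - [0,0,-0.04]
    - [0,0,-0.07]
    - [0,0,-0.1]
    - [0,0,-0.11]
    - [0,0,-0.11]
    - [0,0,-0.11]
    - [0,0,-0.11]
  dr:
    - [0,0,0]
    - [0,0,0]
    - [0,0,0]
    - [0,0,0]
    - [0,0,0]
    - [0,0,0]
    - [0,0,0]
    - [0,0,0]
  squeeze: 30

```text
time: 7.73
tool_pos: [0.4836, -0.0979, 0.1672]
tool_rot: [-3.142, -0.003, 2.747]
contact_force: [-0.3, -0.9, -3.7]
opening: 0.014
grip_force: 30.0
```

```bash
python3 g.py 456.2 112.7 160 175.8
```

```text
now [483.6 -97.9 167.2] [-180.     -0.18  157.41] t 7.73 op 0.014 F [-0.3 -0.9 -3.7] g 30.0
[0.1062, 0.1839, 0.0072] drz -18.39
```

Request:
arm_command:
  fingers: [1,1,1,1,1,1,1,1]
  travel:
    - [0.007,0.012,0]
    - [0.02,0.036,0]
    - [0.036,0.062,0]
    - [0.052,0.09,0]
    - [0.068,0.118,0]
    - [0.084,0.146,0]
    - [0.097,0.168,0]
    - [0.106,0.184,0]
  dr:
    - [0,0,-2]
    - [0,0,-5]
    - [0,0,-9]
    - [0,0,-13]
    - [0,0,-16]
    - [0,0,-18.4]
    - [0,0,-18.4]
    - [0,0,-18.4]

```text
time: 8.4
tool_pos: [0.4557, 0.1144, 0.167]
tool_rot: [3.142, -0.004, 3.07]
contact_force: [-0.8, -1.3, -3.3]
opening: 0.0138
grip_force: 30.0
```

Request:
arm_command:
  fingers: [1,1,1,1,1]
  travel:
    - [0,0,0.01]
    - [0,0,0.01]
    - [0,0,0.01]
    - [0,0,0.01]
    - [0,0,0.01]
  dr:
    - [0,0,0]
    - [0,0,0]
    - [0,0,0]
    - [0,0,0]
    - [0,0,0]

```text
time: 8.82
tool_pos: [0.4575, 0.1117, 0.1586]
tool_rot: [-3.142, -0.0, 3.067]
contact_force: [-0.6, -0.1, -4.7]
opening: 0.0134
grip_force: 30.0
```

```bash
python3 g.py 456.2 112.7 95 175.8; python3 - <<'E'
from h import *
from cell import *
c=read_camera("top");cv2.imwrite("pics/top2.png",cv2.resize(c["color"][170:310,140:290],None,fx=4,fy=4,interpolation=cv2.INTER_CUBIC))
W=cloud(c)
c0=dict(np.load("top0.npz"));W0=cloud(c0)
for r,lo,hi in[((155,205,190,265),.05,.067),((148,258,222,300),.05,.067),((150,160,225,215),.063,.078),((150,160,195,215),.105,.135)]: 
    try: print(rect(W,r,lo,hi))
    except Exception as e: print(e)
E
```

```text
now [457.5 111.7 158.6] [-1.8000e+02 -3.0000e-02  1.7574e+02] t 8.82 op 0.0134 F [-0.6 -0.1 -4.7] g 30.0
[0.0014, 0.0009, 0.0636] drz -0.06
[568.6 230.7  66.   35.8  94.   60.5 279. ]
[404.5 199.   49.6   6.4  89.   60.4  55. ]
[601.1 230.8  59.1  45.5 176.8  71.2 428. ]
[616.3 229.7  30.   24.9 176.4 120.7 217. ]
```

View pics/top2.png

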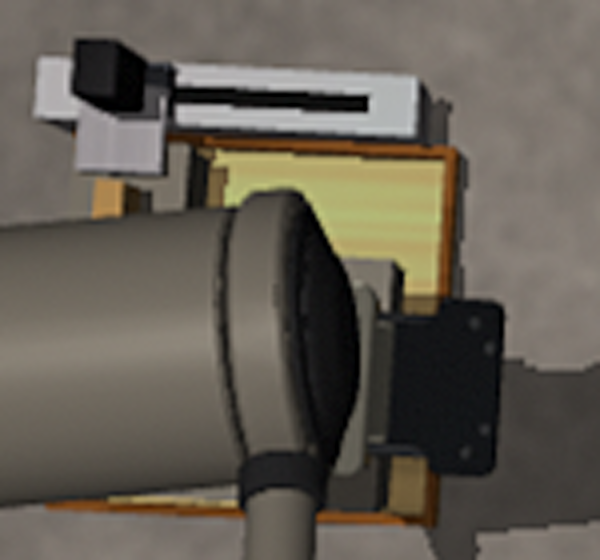

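Request:
arm_command:
  fingers: [1,1,1,1,1,1,1]
  travel:
    - [0.001,0.001,0.015]
    - [0.001,0.001,0.035]
    - [0.001,0.001,0.05]
    - [0.001,0.001,0.058]
    - [0.001,0.001,0.06]
    - [0.001,0.001,0.06]
    - [0.001,0.001,0.06]
  dr:
    - [0,0,-0.4]
    - [0,0,-0.4]
    - [0,0,-0.4]
    - [0,0,-0.4]
    - [0,0,-0.4]
    - [0,0,-0.4]
    - [0,0,-0.4]

```text
time: 9.45
tool_pos: [0.4572, 0.1133, 0.0995]
tool_rot: [3.141, 0.001, 3.075]
contact_force: [0.3, 0.1, -3.5]
opening: 0.0138
grip_force: 30.0
```

```bash
python3 g.py 456.3 112.5 63 176.2
```

```text
now [457.2 113.3  99.5] [1.7998e+02 8.0000e-02 1.7619e+02] t 9.45 op 0.0138 F [ 0.3  0.1 -3.5] g 30.0
[0.0008, -0.0009, 0.0365] drz -0.01
```

Request:
arm_command:
  fingers: [1,1,1,1,1,1,1,1]
  travel:
    - [0.001,-0.001,0.01]
    - [0.001,-0.001,0.02]
    - [0.001,-0.001,0.028]
    - [0.001,-0.001,0.032]
    - [0.001,-0.001,0.034]
    - [0.001,-0.001,0.035]
    - [0.001,-0.001,0.036]
    - [0.001,-0.001,0.036]
  dr:
    - [0,0,0]
    - [0,0,0]
    - [0,0,0]
    - [0,0,0]
    - [0,0,0]
    - [0,0,0]
    - [0,0,0]
    - [0,0,0]

```text
time: 10.12
tool_pos: [0.4557, 0.1125, 0.063]
tool_rot: [3.141, 0.001, 3.075]
contact_force: [-0.5, 0.3, -3.2]
opening: 0.0142
grip_force: 30.0
```

Request:
arm_command:
  fingers: [1,1,1]
  travel:
    - [0,0,0.001]
    - [0,0,0.001]
    - [0,0,0.001]
  dr:
    - [0,0,0]
    - [0,0,0]
    - [0,0,0]

```text
time: 10.37
tool_pos: [0.4558, 0.1124, 0.0627]
tool_rot: [3.141, 0.001, 3.075]
contact_force: [-2.2, -1.1, 6.0]
opening: 0.0141
grip_force: 30.0
```

Request:
arm_command:
  fingers: [0.2,0,0,0,0,0,0,0]
  travel:
    - [0,0,0]
    - [0,0,0]
    - [0,0,0]
    - [0,0,0]
    - [0,0,-0.02]
    - [0,0,-0.05]
    - [0,0,-0.085]
    - [0,0,-0.12]
  dr:
    - [0,0,0]
    - [0,0,0]
    - [0,0,0]
    - [0,0,0]
    - [0,0,0]
    - [0,0,0]
    - [0,0,0]
    - [0,0,0]

```text
time: 11.03
tool_pos: [0.4549, 0.1124, 0.1828]
tool_rot: [-3.141, -0.001, 3.075]
contact_force: [0.3, -1.0, -1.4]
opening: 0.0461
grip_force: 0.0
```

```bash
python3 g.py 478 -249 180 206.1
```

```text
now [454.9 112.4 182.8] [-1.7999e+02 -8.0000e-02  1.7620e+02] t 11.03 op 0.0461 F [ 0.3 -1.  -1.4] g 0.0
[-0.047, -0.3591, 0.0028] drz -29.9
```

Request:
arm_command:
  fingers: [0,0,0,0,0,0,0,0]
  travel:
    - [-0.003,-0.025,0]
    - [-0.008,-0.06,0]
    - [-0.013,-0.1,0]
    - [-0.018,-0.14,0]
    - [-0.023,-0.18,0]
    - [-0.028,-0.22,0]
    - [-0.033,-0.26,0]
    - [-0.038,-0.3,0]
  dr:
    - [0,0,-4]
    - [0,0,-9]
    - [0,0,-14]
    - [0,0,-19]
    - [0,0,-24]
    - [0,0,-28]
    - [0,0,-29.9]
    - [0,0,-29.9]

```text
time: 11.7
tool_pos: [0.4732, -0.1914, 0.1818]
tool_rot: [-3.142, 0.0, -2.684]
contact_force: [1.0, 0.3, 0.2]
opening: 0.0456
grip_force: 0.0
```

```bash
python3 g.py 478.1 -249 120 206.1; python3 - <<'E'
from h import *
from cell import *
c=read_camera("top");np.savez("top3.npz",**c);cv2.imwrite("pics/top3.png",cv2.resize(c["color"][170:310,140:290],None,fx=4,fy=4,interpolation=cv2.INTER_CUBIC))
W=cloud(c)
p=np.array([492.9,172.7]);a=np.radians(-3.8);R=np.array([[np.cos(a),-np.sin(a)],[np.sin(a),np.cos(a)]])
for n,r,lo,hi in[("A lid",(205,235,260,305),.05,.067),("A bar",(205,235,260,305),.08,.1),("D bar",(148,258,215,300),.08,.1),("C bar",(155,205,190,265),.08,.1),("C lid",(155,205,190,265),.05,.067),("grip",(150,160,195,215),.105,.135)]: 
    q=rect(W,r,lo,hi);print(n,q,((q[:2]-p)@R).round(1))
E
```

```text
now [ 473.2 -191.4  181.8] [-1.800e+02  1.000e-02 -1.538e+02] t 11.7 op 0.0456 F [1.  0.3 0.2] g 0.0
[0.021, -0.0538, 0.0618] drz 0.1
A lid [ 456.6  121.7  120.7   77.2  176.2   60.3 1593. ] [-32.8 -53.3]
A bar [457.  113.3  68.8  14.4 176.2  92.2 275. ] [-31.9 -61.6]
D bar [432.6 208.   71.5  14.   85.4  92.1 260. ] [-62.5  31.2]
C bar [529.8 233.2  70.4  15.3 175.4  91.8 300. ] [32.8 62.8]
C lid [ 529.8  233.3  120.    61.5  175.4   60.3 1161. ] [32.8 62.9]
grip [616.5 229.8  30.2  25.2 176.5 120.5 219. ] [119.5  65.2]
```

View pics/top3.png

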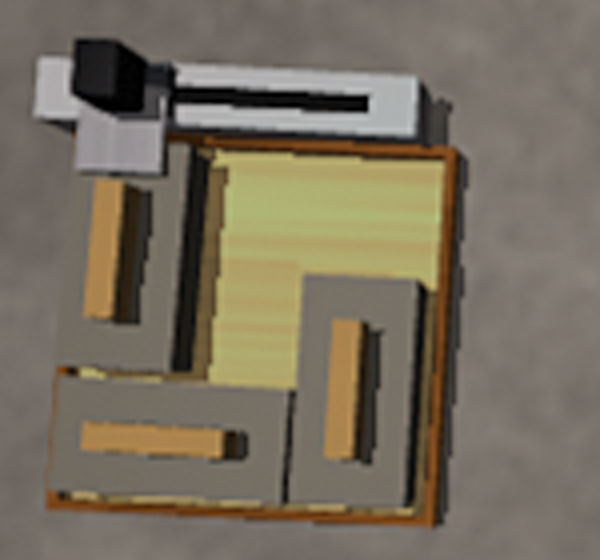

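Box A lies flat in bay 1 (lid at about (355,390) in the crop), within 1 mm of its place. The grip is at its open stop (tray y +65.2), and C and D haven't moved. Box B next.

Request:
arm_command:
  fingers: [-0.2,-0.2,-0.2,-0.2,-0.2,-0.2,-0.2,-0.2]
  travel:
    - [0.01,-0.027,0.01]
    - [0.021,-0.054,0.04]
    - [0.021,-0.054,0.06]
    - [0.021,-0.054,0.06]
    - [0.021,-0.054,0.06]
    - [0.021,-0.054,0.06]
    - [0.021,-0.054,0.06]
    - [0.021,-0.054,0.06]
  dr:
    - [0,0,0]
    - [0,0,0]
    - [0,0,0]
    - [0,0,0]
    - [0,0,0]
    - [0,0,0]
    - [0,0,0]
    - [0,0,0]

```text
time: 12.42
tool_pos: [0.4792, -0.2468, 0.1233]
tool_rot: [-3.139, 0.001, -2.685]
contact_force: [0.1, 0.4, 0.3]
opening: 0.0553
grip_force: 0.0
```

```bash
python3 g.py 478.1 -249 59 206.1
```

```text
now [ 479.2 -246.8  123.3] [-1.7987e+02  8.0000e-02 -1.5382e+02] t 12.42 op 0.0553 F [0.1 0.4 0.3] g 0.0
[0.002, -0.0015, 0.0643] drz 0.08
```

Request:
arm_command:
  fingers: [-0.2,-0.2,-0.2,-0.2,-0.2,1,1,1]
  travel:
    - [0.002,-0.001,0.02]
    - [0.002,-0.001,0.045]
    - [0.002,-0.001,0.058]
    - [0.002,-0.001,0.063]
    - [0.002,-0.001,0.063]
    - [0.002,-0.001,0.063]
    - [0.002,-0.001,0.063]
    - [0.002,-0.001,0.063]
  dr:
    - [0,0,0]
    - [0,0,0]
    - [0,0,0]
    - [0,0,0]
    - [0,0,0]
    - [0,0,0]
    - [0,0,0]
    - [0,0,0]

```text
time: 13.08
tool_pos: [0.4777, -0.2493, 0.06]
tool_rot: [-3.14, 0.001, -2.686]
contact_force: [-0.3, 0.8, -0.0]
opening: 0.0399
grip_force: 0.0
```

Request:
arm_command:
  fingers: [1,1,1,1,1,1]
  travel:
    - [0,0,0]
    - [0,0,0]
    - [0,0,0]
    - [0,0,0]
    - [0,0,0]
    - [0,0,0]
  dr:
    - [0,0,0]
    - [0,0,0]
    - [0,0,0]
    - [0,0,0]
    - [0,0,0]
    - [0,0,0]

```text
time: 13.58
tool_pos: [0.477, -0.2489, 0.0587]
tool_rot: [3.141, -0.0, -2.686]
contact_force: [0.9, -1.0, -0.9]
opening: 0.014
grip_force: 30.0
```

Request:
arm_command:
  fingers: [1,1,1,1,1,1,1,1]
  travel:
    - [0,0,-0.015]
    - [0,0,-0.04]
    - [0,0,-0.07]
    - [0,0,-0.1]
    - [0,0,-0.115]
    - [0,0,-0.115]
    - [0,0,-0.115]
    - [0,0,-0.115]
  dr:
    - [0,0,0]
    - [0,0,0]
    - [0,0,0]
    - [0,0,0]
    - [0,0,0]
    - [0,0,-3]
    - [0,0,-8]
    - [0,0,-14]

```text
time: 14.25
tool_pos: [0.4767, -0.2486, 0.1737]
tool_rot: [3.141, -0.0, -2.438]
contact_force: [-0.0, 1.9, -3.8]
opening: 0.0138
grip_force: 30.0
```

```bash
python3 g.py 552.6 135.7 170 266.2
```

```text
now [ 476.7 -248.6  173.7] [ 179.96   -0.   -139.66] t 14.25 op 0.0138 F [-0.   1.9 -3.8] g 30.0
[-0.3066, 0.2438, 0.0037] drz -45.86
```

Request:
arm_command:
  fingers: [1,1,1,1,1,1,1,1]
  travel:
    - [-0.012,0.01,0]
    - [-0.037,0.03,0]
    - [-0.066,0.053,0]
    - [-0.096,0.076,0]
    - [-0.126,0.1,0]
    - [-0.156,0.124,0]
    - [-0.186,0.148,0]
    - [-0.216,0.172,0]
  dr:
    - [0,0,-5]
    - [0,0,-11]
    - [0,0,-17]
    - [0,0,-23]
    - [0,0,-29]
    - [0,0,-35]
    - [0,0,-40]
    - [0,0,-44]

```text
time: 14.92
tool_pos: [0.5315, 0.0319, 0.1732]
tool_rot: [3.141, -0.011, -1.68]
contact_force: [-0.2, -0.5, -3.0]
opening: 0.0141
grip_force: 30.0
```

```bash
python3 g.py 552.6 135.7 170 266.2
```

```text
now [531.5  31.9 173.2] [179.96  -0.64 -96.28] t 14.92 op 0.0141 F [-0.2 -0.5 -3. ] g 30.0
[-0.1055, -0.0096, 0.0032] drz -2.48
```

Request:
arm_command:
  fingers: [1,1,1,1,1,1,1,1]
  travel:
    - [-0.028,-0.003,0]
    - [-0.054,-0.005,0]
    - [-0.076,-0.007,0]
    - [-0.094,-0.009,0]
    - [-0.105,-0.01,0]
    - [-0.105,-0.01,0]
    - [-0.105,-0.01,0]
    - [-0.105,-0.01,0]
  dr:
    - [0,0,-1]
    - [0,0,-2.2]
    - [0,0,-2.2]
    - [0,0,-2.2]
    - [0,0,-2.2]
    - [0,0,-2.2]
    - [0,0,-2.2]
    - [0,0,-2.2]

```text
time: 15.58
tool_pos: [0.5536, 0.1315, 0.1722]
tool_rot: [3.141, -0.012, -1.647]
contact_force: [-0.5, 0.9, -2.2]
opening: 0.0138
grip_force: 30.0
```

Request:
arm_command:
  fingers: [1,1,1]
  travel:
    - [0,0,0.01]
    - [0,0,0.02]
    - [0,0,0.02]
  dr:
    - [0,0,0]
    - [0,0,0]
    - [0,0,0]

```text
time: 15.83
tool_pos: [0.5523, 0.1312, 0.1497]
tool_rot: [3.137, -0.012, -1.648]
contact_force: [0.0, 0.3, -3.0]
opening: 0.0141
grip_force: 30.0
```

```bash
python3 g.py 552.6 135.7 100 266.2
```

```text
now [552.3 131.2 149.7] [179.74  -0.7  -94.41] t 15.83 op 0.0141 F [ 0.   0.3 -3. ] g 30.0
[-0.0045, 0.0001, 0.0497] drz -0.61
```

Request:
arm_command:
  fingers: [1,1,1,1,1,1,1]
  travel:
    - [-0.004,0,0.01]
    - [-0.004,0,0.03]
    - [-0.004,0,0.042]
    - [-0.004,0,0.048]
    - [-0.004,0,0.048]
    - [-0.004,0,0.048]
    - [-0.004,0,0.048]
  dr:
    - [0,-0.7,-0.6]
    - [0,-0.7,-0.6]
    - [0,-0.7,-0.6]
    - [0,-0.7,-0.6]
    - [0,-0.7,-0.6]
    - [0,-0.7,-0.6]
    - [0,-0.7,-0.6]

```text
time: 16.42
tool_pos: [0.5548, 0.1356, 0.1052]
tool_rot: [-3.14, 0.001, -1.636]
contact_force: [0.1, -0.3, -2.1]
opening: 0.0138
grip_force: 30.0
```

```bash
python3 g.py 552.6 135.7 63 266.2
```

```text
now [554.8 135.6 105.2] [-1.7991e+02  6.0000e-02 -9.3750e+01] t 16.42 op 0.0138 F [ 0.1 -0.3 -2.1] g 30.0
[0.0, 0.0022, 0.0422] drz 0.05
```

Request:
arm_command:
  fingers: [1,1,1,1,1]
  travel:
    - [0,0.002,0.005]
    - [0,0.002,0.012]
    - [0,0.002,0.017]
    - [0,0.002,0.02]
    - [0,0.002,0.02]
  dr:
    - [0,0,0]
    - [0,0,0]
    - [0,0,0]
    - [0,0,0]
    - [0,0,0]

```text
time: 16.83
tool_pos: [0.5515, 0.1357, 0.0834]
tool_rot: [3.14, 0.001, -1.636]
contact_force: [-0.1, -0.8, -2.2]
opening: 0.0141
grip_force: 30.0
```

```bash
python3 g.py 552.6 135.7 63 266.2
```

```text
now [551.5 135.7  83.4] [ 1.799e+02  3.000e-02 -9.374e+01] t 16.83 op 0.0141 F [-0.1 -0.8 -2.2] g 30.0
[-0.0, -0.0011, 0.0204] drz 0.06
```

Request:
arm_command:
  fingers: [1,1,1,1,1,1,1,1]
  travel:
    - [0,-0.001,0.006]
    - [0,-0.001,0.012]
    - [0,-0.001,0.016]
    - [0,-0.001,0.018]
    - [0,-0.001,0.02]
    - [0,-0.001,0.021]
    - [0,-0.001,0.021]
    - [0,-0.001,0.021]
  dr:
    - [0,0,0]
    - [0,0,0]
    - [0,0,0]
    - [0,0,0]
    - [0,0,0]
    - [0,0,0]
    - [0,0,0]
    - [0,0,0]

```text
time: 17.5
tool_pos: [0.5532, 0.1357, 0.0635]
tool_rot: [-3.141, 0.001, -1.636]
contact_force: [0.2, 0.2, -3.0]
opening: 0.0134
grip_force: 30.0
```

Request:
arm_command:
  fingers: [1,1,1,1]
  travel:
    - [0,0.001,0]
    - [0,0.001,0.001]
    - [0,0.001,0.0015]
    - [0,0.001,0.0015]
  dr:
    - [0,0,0]
    - [0,0,0]
    - [0,0,0]
    - [0,0,0]

```text
time: 17.83
tool_pos: [0.5524, 0.1359, 0.0626]
tool_rot: [-3.141, 0.001, -1.636]
contact_force: [-2.2, 0.2, 4.5]
opening: 0.0135
grip_force: 30.0
```

Request:
arm_command:
  fingers: [0.2,0.1,0.1,0.1,0.1,0.1,0.1,0.1]
  travel:
    - [0,0,0]
    - [0,0,0]
    - [0,0,0]
    - [0,0,0]
    - [0,0,-0.02]
    - [0,0,-0.05]
    - [0,0,-0.085]
    - [0,0,-0.12]
  dr:
    - [0,0,0]
    - [0,0,0]
    - [0,0,0]
    - [0,0,0]
    - [0,0,0]
    - [0,0,0]
    - [0,0,0]
    - [0,0,0]

```text
time: 18.5
tool_pos: [0.5516, 0.1356, 0.1827]
tool_rot: [3.14, 0.001, -1.636]
contact_force: [1.5, -0.0, -0.4]
opening: 0.0413
grip_force: 0.0
```

```bash
python3 g.py 616.5 229.5 190 176.2
```

```text
now [551.6 135.6 182.7] [ 1.7991e+02  3.0000e-02 -9.3740e+01] t 18.5 op 0.0413 F [ 1.5 -0.  -0.4] g 0.0
[-0.0979, -0.0586, -0.0073] drz 90.06
```

Request:
arm_command:
  fingers: [-0.3,-0.3,-0.3,-0.3,-0.3,-0.3,-0.3,-0.3]
  travel:
    - [-0.01,-0.006,-0.007]
    - [-0.025,-0.015,-0.007]
    - [-0.04,-0.024,-0.007]
    - [-0.055,-0.033,-0.007]
    - [-0.07,-0.042,-0.007]
    - [-0.085,-0.051,-0.007]
    - [-0.098,-0.058,-0.007]
    - [-0.098,-0.058,-0.007]
  dr:
    - [0,0,6]
    - [0,0,13]
    - [0,0,20]
    - [0,0,27]
    - [0,0,34]
    - [0,0,41]
    - [0,0,48]
    - [0,0,54]

```text
time: 19.17
tool_pos: [0.6173, 0.2319, 0.1883]
tool_rot: [3.14, 0.001, -2.583]
contact_force: [-0.9, -0.5, 0.1]
opening: 0.0597
grip_force: 0.0
```

```bash
python3 g.py 616.5 229.5 190 176.2
```

```text
now [617.3 231.9 188.3] [ 1.7993e+02  8.0000e-02 -1.4800e+02] t 19.17 op 0.0597 F [-0.9 -0.5  0.1] g 0.0
[0.0019, -0.0017, -0.0017] drz 35.8
```

Request:
arm_command:
  fingers: [-0.3,-0.3,-0.3,-0.3,-0.3,-0.3,-0.3,-0.3]
  travel:
    - [0.002,-0.002,0]
    - [0.002,-0.002,0]
    - [0.002,-0.002,0]
    - [0.002,-0.002,0]
    - [0.002,-0.002,0]
    - [0.002,-0.002,0]
    - [0.002,-0.002,0]
    - [0.002,-0.002,0]
  dr:
    - [0,0,7]
    - [0,0,14]
    - [0,0,21]
    - [0,0,28]
    - [0,0,35]
    - [0,0,35.8]
    - [0,0,35.8]
    - [0,0,35.8]

```text
time: 19.83
tool_pos: [0.6158, 0.2269, 0.1889]
tool_rot: [3.141, -0.0, 3.083]
contact_force: [0.8, -0.5, -0.6]
opening: 0.0596
grip_force: 0.0
```

```bash
python3 g.py 616.5 229.5 96 176.2; python3 - <<'E'
from h import *
from cell import *
c=read_camera("top");s=read_camera("scene")
a=cv2.resize(c["color"][165:305,140:290],(400,373),interpolation=cv2.INTER_CUBIC);b=cv2.resize(s["color"][190:330,330:480],(400,373),interpolation=cv2.INTER_CUBIC)
cv2.imwrite("pics/both4.png",np.hstack([a,b]))
W=cloud(c);p=np.array([492.9,172.7]);a=np.radians(-3.8);R=np.array([[np.cos(a),-np.sin(a)],[np.sin(a),np.cos(a)]])
for n,cc,r,lo,hi in[("B bar",c,(195,195,260,240),.08,.1),("B lid",c,(195,195,260,240),.056,.064),("Bs bar",s,(360,190,450,330),.08,.1)]:
    q=rect(cloud(cc),r,lo,hi);print(n,q,((q[:2]-p)@R).round(1))
E
```

```text
now [615.8 226.9 188.9] [ 1.7995e+02 -1.0000e-02  1.7665e+02] t 19.83 op 0.0596 F [ 0.8 -0.5 -0.6] g 0.0
[-0.0006, 0.0026, 0.0929] drz 0.45
B bar [552.8 136.8  70.8  14.4  86.4  92.  261. ] [ 62.1 -31.9]
B lid [ 552.5  130.3  106.7   60.9   85.9   60.3 1108. ] [ 62.3 -38.4]
Bs bar [552.8 134.9  71.6  20.5  85.5  92.  258. ] [ 62.3 -33.7]
```

View pics/both4.png

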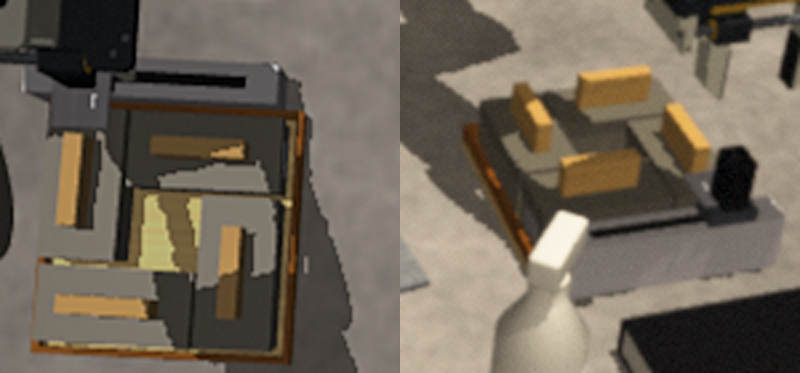

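The pinwheel is complete. Box B's bar (at about (197,148) in the left half) is at tray (62.1, -31.9) with a level lid. Next, grip the lock and push it home.

Request:
arm_command:
  fingers: [-0.3,-0.3,-0.3,-0.3,-0.3,1,1,1]
  travel:
    - [0,0.002,0.02]
    - [0,0.002,0.055]
    - [0,0.002,0.08]
    - [0,0.002,0.092]
    - [0,0.002,0.092]
    - [0,0.002,0.092]
    - [0,0.002,0.092]
    - [0,0.002,0.092]
  dr:
    - [0,0,0.4]
    - [0,0,0.4]
    - [0,0,0.4]
    - [0,0,0.4]
    - [0,0,0.4]
    - [0,0,0.4]
    - [0,0,0.4]
    - [0,0,0.4]
  squeeze: 25

```text
time: 20.6
tool_pos: [0.6171, 0.2293, 0.0992]
tool_rot: [3.14, 0.004, 3.073]
contact_force: [-0.9, 0.0, -0.4]
opening: 0.0442
grip_force: 0.0
```

Request:
arm_command:
  fingers: [1,1,1,1,1,1]
  travel:
    - [0,0,0]
    - [0,0,0]
    - [0,0,0]
    - [0,0,0]
    - [0,0,0]
    - [0,0,0]
  dr:
    - [0,0,0]
    - [0,0,0]
    - [0,0,0]
    - [0,0,0]
    - [0,0,0]
    - [0,0,0]

```text
time: 21.1
tool_pos: [0.6162, 0.2291, 0.0977]
tool_rot: [3.14, 0.001, 3.073]
contact_force: [-0.0, -0.3, 4.5]
opening: 0.024
grip_force: 25.0
```

```bash
python3 g.py 610 129.5 97 176.2
```

```text
now [616.2 229.1  97.7] [1.7993e+02 6.0000e-02 1.7607e+02] t 21.1 op 0.024 F [-0.  -0.3  4.5] g 25.0
[-0.0006, -0.0998, 0.0007] drz -0.13
```

Request:
arm_command:
  fingers: [1,1,1,1,1,1,1,1]
  travel:
    - [0,-0.01,0]
    - [0,-0.025,0]
    - [0,-0.04,0]
    - [0,-0.055,0]
    - [0,-0.07,0]
    - [0,-0.082,0]
    - [0,-0.091,0]
    - [0,-0.095,0]
  dr:
    - [0,0,0]
    - [0,0,0]
    - [0,0,0]
    - [0,0,0]
    - [0,0,0]
    - [0,0,0]
    - [0,0,0]
    - [0,0,0]

```text
time: 21.77
tool_pos: [0.6099, 0.133, 0.0977]
tool_rot: [3.14, 0.002, 3.072]
contact_force: [0.2, 3.8, 4.3]
opening: 0.0238
grip_force: 25.0
```

Request:
arm_command:
  fingers: [1,1,1,1,1,1,1,1]
  travel:
    - [0,-0.002,0]
    - [0,-0.004,0]
    - [0,-0.006,0]
    - [0,-0.007,0]
    - [0,-0.008,0]
    - [0,-0.009,0]
    - [0,-0.009,0]
    - [0,-0.009,0]
  dr:
    - [0,0,0]
    - [0,0,0]
    - [0,0,0]
    - [0,0,0]
    - [0,0,0]
    - [0,0,0]
    - [0,0,0]
    - [0,0,0]

```text
time: 22.43
tool_pos: [0.6096, 0.1292, 0.0977]
tool_rot: [3.134, 0.003, 3.073]
contact_force: [2.2, 17.2, 3.6]
opening: 0.0237
grip_force: 25.0
```

Stop reached: 17 N against it, and about 100 mm of travel. I'll release, retreat and check.

Request:
arm_command:
  fingers: [-0.3,-0.3,-0.3,-0.3,-0.3,-0.3,-0.3,-0.3]
  travel:
    - [0,0,0]
    - [0,0,0]
    - [0,0.002,0]
    - [0,0.004,0]
    - [0,0.004,-0.03]
    - [0,0.004,-0.07]
    - [0,0.004,-0.11]
    - [0,0.004,-0.13]
  dr:
    - [0,0,0]
    - [0,0,0]
    - [0,0,0]
    - [0,0,0]
    - [0,0,0]
    - [0,0,0]
    - [0,0,0]
    - [0,0,0]

```text
time: 23.1
tool_pos: [0.6103, 0.1288, 0.2318]
tool_rot: [3.14, 0.006, 3.072]
contact_force: [1.6, 0.9, 0.6]
opening: 0.0594
grip_force: 0.0
```

Request:
arm_command:
  fingers: [-0.3,-0.3,-0.3,-0.3,-0.3,-0.3,-0.3,-0.3]
  travel:
    - [0.02,-0.02,0]
    - [0.045,-0.045,0]
    - [0.07,-0.07,0]
    - [0.095,-0.095,0]
    - [0.12,-0.12,0]
    - [0.14,-0.14,0]
    - [0.16,-0.16,0]
    - [0.16,-0.16,0]
  dr:
    - [0,0,0]
    - [0,0,0]
    - [0,0,0]
    - [0,0,0]
    - [0,0,0]
    - [0,0,0]
    - [0,0,0]
    - [0,0,0]

```text
time: 23.77
tool_pos: [0.4349, -0.0218, 0.2266]
tool_rot: [-3.141, -0.003, 3.07]
contact_force: [0.5, -0.4, 0.2]
opening: 0.0597
grip_force: 0.0
```

```bash
python3 g.py; python3 - <<'E'
from h import *
from cell import *
c=read_camera("top");cv2.imwrite("pics/top5.png",c["color"])
W=cloud(c);p=np.array([492.9,172.7]);a=np.radians(-3.8);R=np.array([[np.cos(a),-np.sin(a)],[np.sin(a),np.cos(a)]])
for n,r,lo,hi in[("A bar",(205,235,260,305),.08,.1),("B bar",(195,195,260,240),.08,.1),("D bar",(148,258,215,300),.08,.1),("C bar",(155,205,190,265),.08,.1),("grip",(195,170,240,205),.105,.135),("spray",(255,80,310,155),.1,.25),("ledger",(150,100,250,170),.025,.045),("brush",(330,105,425,165),.006,.03)]:
    q=rect(W,r,lo,hi);print(n,q,((q[:2]-p)@R).round(1))
E
```

```text
now [434.9 -21.8 226.6] [-1.7998e+02 -1.5000e-01  1.7590e+02] t 23.77 op 0.0597 F [ 0.5 -0.4  0.2] g 0.0Traceback (most recent call last):
  File "<stdin>", line 6, in <module>
  File "h.py", line 11, in rect
    k=1+np.argmax(st[1:,4]); p=w[l==k]
        ~~~~~~~~~^^^^^^^^^^
    return _wrapfunc(a, 'argmax', axis=axis, out=out, **kwds)
    return bound(*args, **kwds)
ValueError: attempt to get argmax of an empty sequence
```

View pics/top5.png

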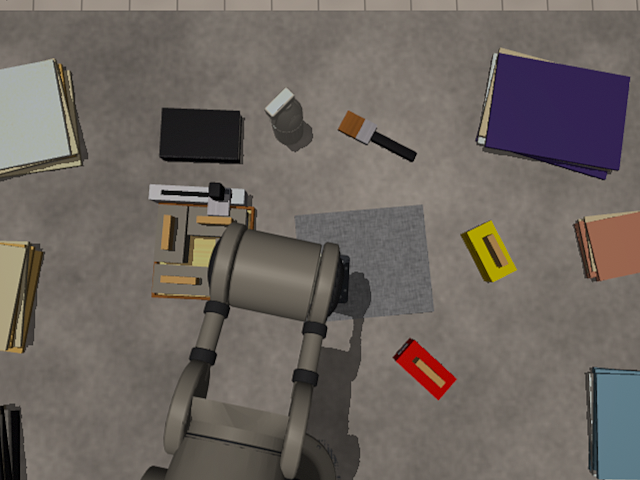

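The arm hides box A, but the grip has moved right to (217,190), and the bystanders look untouched. I'll measure what's visible.

Request:
arm_command:
  fingers: [-0.3,-0.3,-0.3,-0.3,-0.3,-0.3,-0.3,-0.3]
  travel:
    - [0,-0.02,0]
    - [0,-0.05,0]
    - [0,-0.08,0]
    - [0,-0.11,0]
    - [0,-0.14,0]
    - [0,-0.16,0]
    - [0,-0.17,0]
    - [0,-0.17,0]
  dr:
    - [0,0,0]
    - [0,0,0]
    - [0,0,0]
    - [0,0,0]
    - [0,0,0]
    - [0,0,0]
    - [0,0,0]
    - [0,0,0]

```text
time: 24.48
tool_pos: [0.4271, -0.1905, 0.2262]
tool_rot: [3.141, -0.0, 3.071]
contact_force: [0.3, -0.3, 0.2]
opening: 0.0595
grip_force: 0.0
```

```bash
python3 - <<'E'
from h import *
from cell import *
c=read_camera("top")
W=cloud(c);p=np.array([492.9,172.7]);a=np.radians(-3.8);R=np.array([[np.cos(a),-np.sin(a)],[np.sin(a),np.cos(a)]])
for n,r,lo,hi in[("A bar",(205,235,260,305),.08,.1),("B bar",(195,210,260,240),.08,.1),("D bar",(148,258,215,300),.08,.1),("C bar",(155,205,190,265),.08,.1),("grip",(195,170,240,205),.105,.135),("spray",(255,80,310,155),.1,.25),("ledger",(150,100,250,170),.025,.045),("brush",(330,105,425,165),.006,.03)]:
    try:q=rect(W,r,lo,hi);print(n,q,((q[:2]-p)@R).round(1))
    except ValueError:print(n,"hidden")
E
```

```text
A bar [457.1 113.3  68.9  14.7 176.4  92.  272. ] [-31.8 -61.6]
B bar [552.7 137.1  70.6  14.4  86.4  92.2 263. ] [ 62.  -31.6]
D bar [432.7 208.3  70.8  14.   85.5  92.3 260. ] [-62.4  31.5]
C bar [530.  233.   69.5  15.4 175.5  91.8 304. ] [33.  62.6]
grip [609.7 130.   29.1  24.2 176.6 120.7 206. ] [119.4 -34.9]
spray [ 754.8  -18.7   75.5   45.3  132.4  154.  1110. ] [ 274.  -173.6]
ledger [ 750.4  179.2  171.3  111.2   87.3   36.4 3937. ] [256.5  23.6]
brush [ 742.6 -217.6  184.5   52.2   60.3   13.1 1262. ] [ 275.  -372.9]
```

Everything is in place: the grip is at tray y -34.9, the four boxes are flat, and the bystanders haven't moved.

```bash
python3 -c "
from cell import *
print(hand_in())"
```

```text
the job is handed in; nothing more can be done
None
```

I opened the lock, set both boxes in bays 1 and 2 to complete the pinwheel, and pushed the lock home to its stop. The job was handed in at about 24.5 s, with the packed boxes, spray bottle, ledger and brush undisturbed.

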